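# Seat a dowel handle in the sprung V-cradle and hold it down

## Task

Slide the green jaw open by its black knob, lift the dowel handle out of the fixture and lay it centred in the steel V-cradle, with its brass ferrule at the blue-striped end. Press it straight down, without ramming it or leaning on it sideways, so that it bears firmly on both slopes of the V and the sprung cradle sinks about half of its 14 mm travel; finish there, the gripper still holding the dowel down for scribing, with the other things on the bench left where they are.

Things in the scene. Friction and masses are not known exactly. Their poses are not given: they have to be found in the camera images.
- dowel: The work piece: a round light-wood dowel handle, diameter 32 mm, 150 mm long, 60 to 120 g, with a 22 mm long brass ferrule flush on one end. Origin on its axis at mid-length; its x axis runs along the dowel towards the ferrule end. It starts lying level in the green slide-jaw fixture, its axis 46 mm above the bench.
- ferrule_end (a point): Centre of the dowel's brass end face, 75 mm from the dowel's middle.
- clamp: Slide-jaw fixture, fixed: plywood base 12 mm thick (x +-100, y -50 to 110 mm), green jaws. Origin on the bench under the middle of the dowel's place; x along the dowel, y the way the jaw opens, z up. Beds (top 30 mm) and fixed jaw (y -17 to -36, top 58 mm) stand only at |x| = 40 to 70 mm: in the 80 mm gap between, fingers fit round the dowel. A 4 mm ridge stops it rolling.
- jaw (a joint): Opening of the sliding green jaw along the fixture's +y, m: 0 closed, 0.045 fully open; starts at 0 to 0.006. Friction about 2 N; stays where left. Its two lips (|x| = 40 to 70 mm, 64 to 70 mm above the bench, reaching 6 mm past the dowel's axis when closed) keep the dowel from being lifted; they clear it from about 0.023 on.
- jaw_knob (a point): Centre of the top of the black upright knob on the sliding jaw: diameter 20 mm, 40 mm tall, top 92 mm above the bench, on a cross bar with its top at 52 mm. It stands at x = 0, y = 47 mm + jaw opening in the fixture's frame and moves with the jaw.
- cradle_base: Sprung V-cradle, fixed to the bench: plywood base 200 x 110 x 12 mm with a blue stripe across one end. Origin on the bench under its centre; x along the V groove towards the blue-striped end; y across; z up.
- cradle: The sprung steel V-cradle; moves only straight down on springs, 14 mm of travel. Starting it takes about 5 N, then 0.8 N more per mm (11 N at half travel); it springs up when let go. Origin on the base's origin when at rest, so its z reads minus the distance pressed. Rigid sideways: a side load over about 2.5 N on the dowel (a flexing arm makes one) unloads one slope.
- vee (a point): Moves with the cradle: where the middle of the dowel's axis lies once seated; 70.6 mm above the bench at rest, 63.6 mm at half travel. Axes as cradle_base's. The V: two 90-degree steel blocks at |x| = 40 to 70 mm, bottom of the V 48 mm, mouth 72 mm above the bench and 48 mm wide (at rest). In the 80 mm gap between fingers fit; a plate lies below, top 34 mm.
- sanding_block: Bystander: blue and tan sanding block 120 x 68 x 34 mm; origin under its centre.
- tape_roll: Bystander: roll of masking tape lying flat, diameter 90 mm, 25 mm high; origin under its centre.
- glue: Bystander: white glue bottle, diameter 54 mm, 150 mm tall; origin under its centre.
- wax_tin: Bystander: brass-coloured wax tin, diameter 80 mm, 50 mm high; origin under its centre.
- screwdriver: Bystander: red-handled screwdriver lying on the bench; origin under its centre.
Mind the look-alikes: they are no part of the job. Of the things that look like the dowel, the larger one is meant. Leave any purple look-alike of the cradle_base alone.

How it is judged:
On the way, in this order (a step that is already met when the one before it is completed fails the run):
1. the jaw has been slid open at least 25 mm (value of joint jaw above 0.025 m), for 0.1 s.
2. the dowel is lifted clear of the fixture, in the gripper (height (world z) of dowel above 0.088 m and contact force between the fingers and dowel above 1 N), for 0.1 s.
At the end, for the whole second after the job is handed in: Gripper pushing on the dowel (over 3 N); each of the four slopes bears over 1 N; dowel seated in the V within 3 mm, centred along it within 12 mm, parallel within 0.05 rad, ferrule at the blue end, clear of the fixture, still; cradle down 3.5 to 10.5 mm (height (world z) of vee between 0.0601 and 0.0671 m and contact force between dowel and cradle_c0 above 1 N and contact force between dowel and cradle_c1 above 1 N and contact force between dowel and cradle_c2 above 1 N and contact force between dowel and cradle_c3 above 1 N and contact force between the fingers and dowel above 3 N and x of dowel in the frame of vee between -0.012 and 0.012 m and y of dowel in the frame of vee between -0.003 and 0.003 m and z of dowel in the frame of vee between -0.003 and 0.003 m and x of ferrule_end in the frame of vee above 0.05 m and angle between the x axis of dowel and the x axis of vee, either way round below 0.05 rad and linear speed of dowel below 0.02 m/s and contact force between dowel and clamp below 0.1 N); the arm keeps its last pose, push and grip.
It fails at once if a bystander is moved more than 30 mm (distance of any of sanding_block, tape_roll, glue, wax_tin, screwdriver from where it was at the start of the episode above 0.03 m).
It fails at once if the dowel is rammed into the V (over 80 N) (contact force between dowel and cradle above 80 N).
It also fails if it takes over 61 s, if anything falls off the work surface, if the arm or the gripper's body presses on something with over 40 N, if the wrist force passes 120 N, or if a joint passes its speed limit or range.

## Robot

A 6-joint arm with a two-finger parallel gripper is mounted at the origin on the work surface. World frame = base frame: x ahead of the robot, y to its left, z up, the work surface at z = 0. Lengths are in m, angles in rad, forces in N, time in s.
With the tool pointing down it reaches from about 0.275 to 0.825 m from the base axis. Payload 4.9 kg.
Tool frame: the origin (TCP) lies midway between the tips of the shut fingers; the grasp point (between the pads) lies 19 mm behind it (bot.grip_depth is the distance from the TCP to the grasp point, in m); y points along the fingers, x is the direction in which the jaws open and shut, and the axes are right-handed (so a half turn about y gives the same grasp; the last joint's range is limited). The gripper opens to 85 mm and grips with 20 to 120 N. Pads are 22 mm wide; open, the fingers measure 114 mm over their backs; the gripper's body (76 mm by 85 mm) begins 54 mm behind the grasp point. The pads swing forward as they close: fully open they stand 13 mm farther back than shut.
Start: joints at [1.034, 0.326, -0.193, 1.052, 0, 1.437], TCP at [0.216, 0.506, 0.231] pointing down, gripper open.
Joint ranges: [-2.65, 2.65], [-0.97, 1.79], [-1.3, 1.35], [-1.93, 2.1], [-1.47, 1.37], [-3.14, 3.14]. Speed limits (rad/s): [2.57, 2.57, 3.14, 3.14, 3.14, 3.14].

## Interface

Orientations are given as a unit quaternion [w, x, y, z].
In Python, from cell import bot gives the robot as it stands. Calls block until the motion is done:
- bot.move_pose(position, orientation): joint-space move of the TCP to a pose.
- bot.move_linear(position, speed=0.15, rotation=None, until_force=None): straight line of the TCP; rotation=None keeps the orientation; speed is the mean speed in m/s. With until_force (N) it stops when the force on the tool has changed by that much, and returns True; else False.
- bot.goto_joints(angles): joint-space move.
- bot.set_gripper(opening, grasp_force=None): opening from 0.0 (shut) to 1.0 (fully open); grasp_force is the grip in N (None keeps the last); returns when the fingers have stopped.
- bot.wait(seconds).
- bot.solve_ik(position, orientation): joint angles nearest the present ones, or None.
- bot.camera(name): name is "scene" or "top"; returns the picture (400x640x3 uint8, red, green, blue); there is no depth.
- bot.calibration(name): a dict with "mtx" (3x3 intrinsics, pixels), "k1" (the pictures are not rectified: a ray, as slopes to the right and down, at radius r is drawn at 1 + k1 r^2 times it, then the intrinsics apply), "extrinsics" (4x4, takes a point from world to camera coordinates). Camera axes: x right, y down, z forward; pixel columns grow to the right and rows downward; lengths in m; the calibration is good to about 2 mm. A picture is of the moment at which its call begins. calibration takes no time and is no camera call.
A pose or a line that the arm cannot do raises bot.PlanningError and nothing moves.
- bot.close_job(): hands the job in, once; it reports no verdict.
Trained networks look in the newest picture that a camera, given by its name, has taken for a name from the list of things; names that differ only in an ending like _2 or _b are one class to them, and where a whole thing is asked for, a point or a joint stands for the part that bears it (a point fixed in the world has none). Each returns a list of dicts, best first, with "confidence" (0 to 1); they miss things now and then, are a little off and sometimes report something else, mostly with a low value. They report only what shows in the picture. A call takes as long as a camera call. They do not tell look-alikes from the thing itself.
- bot.search_frame(camera, thing): "bbox" ([left, top, width, height] in pixels, round what is visible of it).
Readings, each from a call of its own:
- bot.read_clock(): time.
- bot.read_joint_positions(): joint angles.
- bot.read_joint_vel(): joint speeds.
- bot.read_joint_efforts(): joint torques, N m.
- bot.read_position(): TCP position.
- bot.read_tool_rot(): TCP orientation.
- bot.read_ft_force(): force on the tool from outside, world axes, zero at the start.
- bot.read_moment(): the same for the moment, N m.
- bot.read_gripper_width(): opening from 0.0 (shut) to 1.0 (fully open).
Only numpy, scipy, OpenCV 4.12 (cv2) and the standard library are available. Lean on these libraries where they do the work, as an engineer would, in place of code of your own. Each camera call takes 0.05 s, during which the arm holds its last target.

## Working session

There is one attempt and no reset: what is moved stays moved. The work goes in short steps, each a Python script; the robot and the scene stay as the last script left them, time stands still between calls to the robot, and variables do not carry over. Pictures are saved under pics/ and viewed, and the job is handed in when it is done.

```bash
ls; mkdir -p pics
python3 - <<'E'
from cell import bot
import cv2,numpy as np
for c in ["scene","top"]:
    im=bot.camera(c); cv2.imwrite(f"pics/{c}0.png",im[:,:,::-1])
    k=bot.calibration(c); print(c,k["mtx"].tolist(),k["k1"],np.round(k["extrinsics"],4).tolist())
    for t in ["dowel","clamp","jaw_knob","cradle_base","cradle","sanding_block","glue","tape_roll","wax_tin","screwdriver"]:
        print(c,t,[(np.round(d["bbox"]).tolist(),round(d["confidence"],2)) for d in bot.search_frame(c,t)[:4]])
print(bot.read_clock(),bot.read_tool_rot(),bot.read_position(),bot.read_ft_force())
E
```

```text
pics
scene [[422.7914936611963, 0.0, 323.15607685377876], [0.0, 422.7914936611963, 202.67395653068616], [0.0, 0.0, 1.0]] 0.0168817169362946 [[0.5834, 0.812, -0.019, -0.2395], [0.4921, -0.372, -0.7871, -0.2461], [-0.6461, 0.4498, -0.6166, 1.56], [0.0, 0.0, 0.0, 1.0]]
scene dowel [([225.0, 238.0, 16.0, 33.0], 0.94), ([259.0, 206.0, 45.0, 35.0], 0.62)]
scene clamp [([246.0, 196.0, 91.0, 66.0], 0.89), ([283.0, 273.0, 37.0, 42.0], 0.48)]
scene jaw_knob [([265.0, 198.0, 49.0, 38.0], 0.84)]
scene cradle_base [([355.0, 158.0, 75.0, 55.0], 0.95)]
scene cradle [([327.0, 130.0, 56.0, 27.0], 0.94), ([359.0, 160.0, 65.0, 39.0], 0.8), ([158.0, 237.0, 43.0, 46.0], 0.63)]
scene sanding_block [([390.0, 227.0, 53.0, 35.0], 0.82)]
scene glue []
scene tape_roll [([344.0, 257.0, 37.0, 34.0], 0.68)]
scene wax_tin [([284.0, 270.0, 37.0, 44.0], 0.94), ([362.0, 161.0, 63.0, 38.0], 0.44)]
scene screwdriver [([159.0, 234.0, 39.0, 46.0], 0.96)]
top [[424.06632162532003, 0.0, 318.0752222750007], [0.0, 424.06632162532003, 199.85373562274782], [0.0, 0.0, 1.0]] -0.10315134919061741 [[0.0262, -0.9997, -0.0036, -0.11
[... 238 characters left out ...]
11.0, 25.0, 33.0], 0.74)]
top jaw_knob [([338.0, 194.0, 28.0, 64.0], 0.89)]
top cradle_base [([187.0, 189.0, 78.0, 46.0], 0.95)]
top cradle [([167.0, 264.0, 68.0, 61.0], 0.86), ([192.0, 183.0, 64.0, 48.0], 0.71)]
top sanding_block [([251.0, 109.0, 50.0, 41.0], 0.88)]
top glue [([215.0, 111.0, 26.0, 30.0], 0.69)]
top tape_roll [([319.0, 118.0, 30.0, 31.0], 0.94), ([214.0, 114.0, 26.0, 28.0], 0.43)]
top wax_tin [([318.0, 187.0, 63.0, 74.0], 0.72), ([371.0, 134.0, 31.0, 29.0], 0.64)]
top screwdriver [([447.0, 224.0, 18.0, 63.0], 0.88), ([373.0, 134.0, 30.0, 29.0], 0.4)]
1.1 [ 0.58991475 -0.5899129  -0.38988814  0.38985972] [0.2156137  0.50600742 0.2312923 ] [-0.02402601  0.55919777 -0.10572926]
```

Run:
```python
import cv2
a=cv2.imread("pics/top0.png");cv2.imwrite("pics/top0z.png",cv2.resize(a[100:340,140:480],(800,565),interpolation=cv2.INTER_CUBIC))
a=cv2.imread("pics/scene0.png");cv2.imwrite("pics/scene0z.png",cv2.resize(a[110:330,140:460],(800,550),interpolation=cv2.INTER_CUBIC))
```

```text
(no output)
```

View pics/top0z.png

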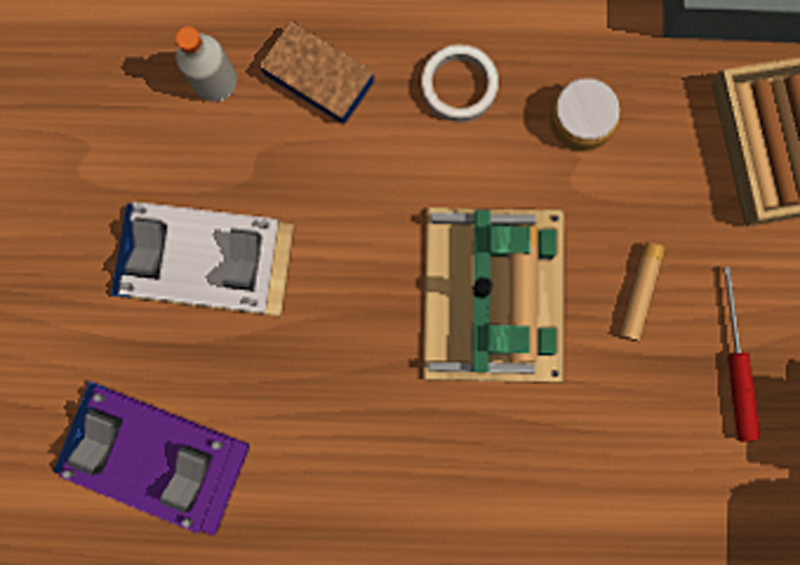

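View pics/scene0z.png

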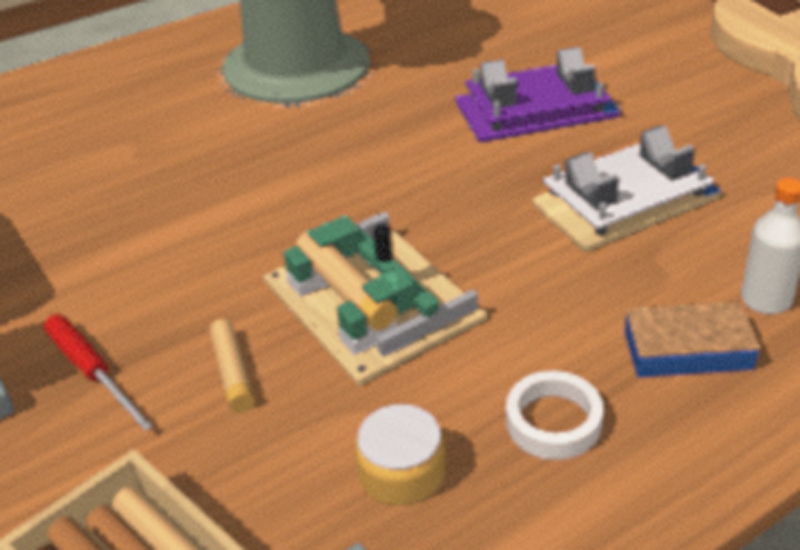

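View pics/top0.png

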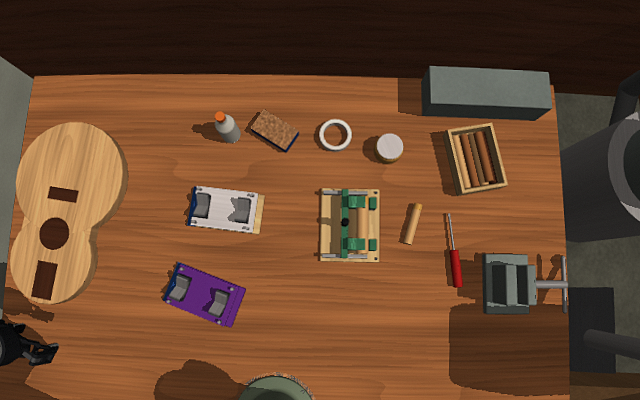

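```bash
cat > h.py <<'E'
import numpy as np,cv2
from scipy.optimize import least_squares
from scipy.spatial.transform import Rotation as R
from cell import bot
cal={c:bot.calibration(c) for c in ("scene","top")}
def proj(c,P):
    k=cal[c];E=np.array(k["extrinsics"]);P=np.atleast_2d(P)
    q=P@E[:3,:3].T+E[:3,3];s=q[:,:2]/q[:,2:];r2=(s**2).sum(1,keepdims=True)
    s=s*(1+k["k1"]*r2);M=np.array(k["mtx"]);return s@M[:2,:2].T+M[:2,2]
def back(c,uv,z):
    k=cal[c];E=np.array(k["extrinsics"]);M=np.array(k["mtx"])
    d=(np.array(uv,float)-M[:2,2])/M[0,0];s=d.copy()
    for _ in range(20): s=d/(1+k["k1"]*(s@s))
    ray=E[:3,:3].T@np.array([s[0],s[1],1]);o=-E[:3,:3].T@E[:3,3]
    return o+ray*(z-o[2])/ray[2]
def fr(p,P):
    P=np.atleast_2d(np.array(P,float));c,s=np.cos(p[2]),np.sin(p[2])
    return np.c_[p[0]+c*P[:,0]-s*P[:,1],p[1]+s*P[:,0]+c*P[:,1],P[:,2]]
E
python3 - <<'E'
import cv2
for n,c,r in [("top","clamp",(310,178,80,90)),("top","crad",(178,172,100,75)),("scene","clamp",(240,188,100,80)),("scene","crad",(345,150,90,65))]:
    x,y,w,h=r;a=cv2.imread(f"pics/{n}0.png")[y:y+h,x:x+w];f=6 
    a=cv2.resize(a,(w*f,h*f),interpolation=cv2.INTER_CUBIC)
    for i in range(0,w,10):cv2.putText(a,str(x+i),(i*f,10),0,.35,(255,255,255));cv2.line(a,(i*f+3,12),(i*f+3,18),(255,255,255))
    for i in range(10,h,10):cv2.putText(a,str(y+i),(0,i*f+6),0,.35,(255,255,255))
    cv2.imwrite(f"pics/{n}_{c}.png",a)
E
```

```text
(no output)
```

View pics/top_clamp.png

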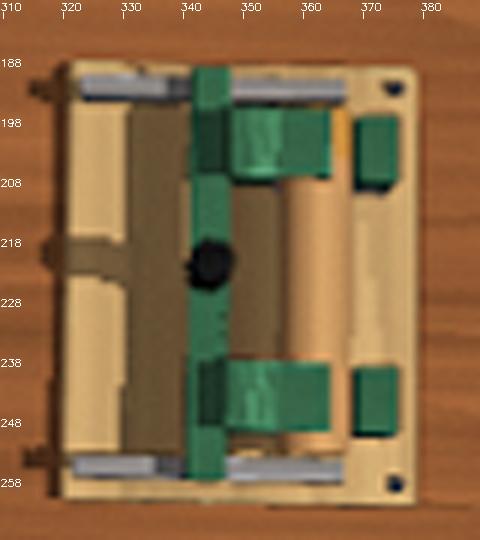

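View pics/top_crad.png

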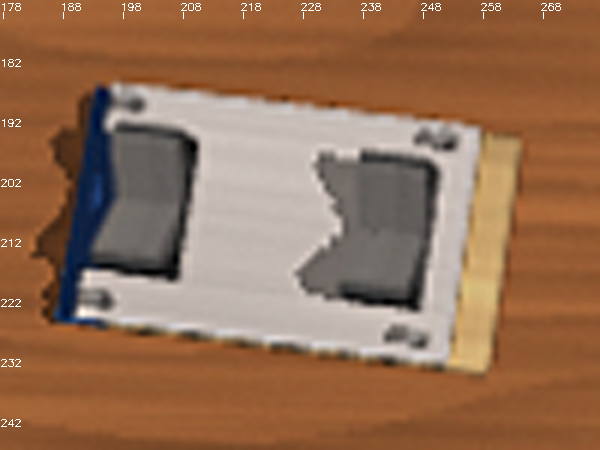

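View pics/scene_clamp.png

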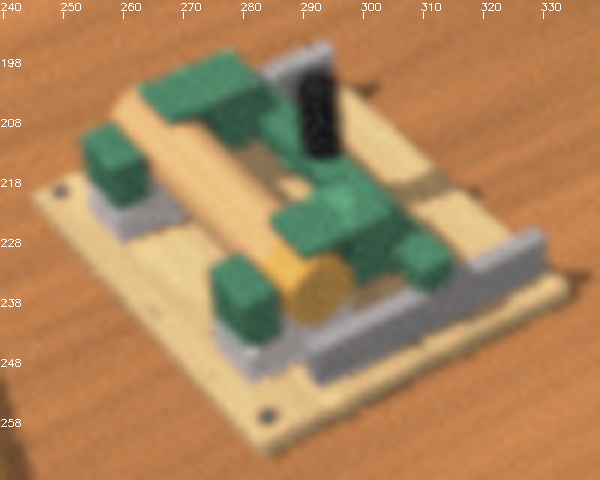

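View pics/scene_crad.png

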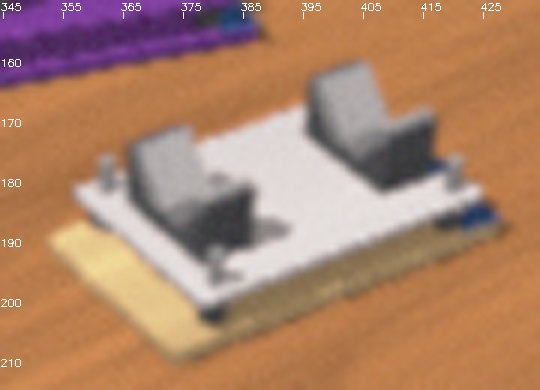

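```bash
cat > fit.py <<'E'
from h import *
org={"tcl":(310,178),"tcr":(178,172),"scl":(240,188),"scr":(345,150)}
def uv(k,p): return np.array(org[k])+(np.array(p)+.5)/6-.5
CL=[("top","tcl",(68,62),(.1,.11,.012)),("top","tcl",(417,68),(.1,-.05,.012)),("top","tcl",(415,504),(-.1,-.05,.012)),("top","tcl",(62,498),(-.1,.11,.012)),
("scene","scl",(33,195),(-.1,-.05,.012)),("scene","scl",(265,445),(.1,-.05,.012)),("scene","scl",(570,285),(.1,.11,.012))]
CR=[("top","tcr",(520,135),(-.1,-.055,.012)),("top","tcr",(490,373),(-.1,.055,.012)),("top","tcr",(55,322),(.1,.055,.012)),("top","tcr",(97,85),(.1,-.055,.012)),
("scene","scr",(178,360),(-.1,-.055,.012)),("scene","scr",(50,238),(-.1,.055,.012)),("scene","scr",(500,230),(.1,-.055,.012))]
def fit(L,x0,sel=None):
    L=[l for l in L if sel in(None,l[0])]
    f=lambda p:np.concatenate([(proj(c,fr(p,P))-uv(k,q))[0] for c,k,q,P in L])
    s=least_squares(f,x0,x_scale=[.01,.01,.01]);print(sel,s.x.round(4),"res px",s.fun.reshape(-1,2).round(1).tolist());return s.x
if __name__=="__main__":
    for L,x0 in ((CL,[.5,-.15,0]),(CR,[.5,.2,1.5])):
        for sel in ("top","scene",None): p=fit(L,x0,sel)
        if L is CL: pc=p
        else: pr=p
    ov={"top_clamp":("top","tcl",pc),"scene_clamp":("scene","scl",pc),"top_crad":("top","tcr",pr),"scene_crad":("scene","scr",pr)}
    for n,(c,k,p) in ov.items():
        im=cv2.imread(f"pics/{n}.png")
        def ln(pts,col):
            q=(proj(c,fr(p,pts))-np.array(org[k])+.5)*6-.5
            cv2.polylines(im,[q.round().astype(np.int32)],False,col,1,cv2.LINE_AA)
        if "clamp" in n:
            ln([(.1,.11,.012),(.1,-.05,.012),(-.1,-.05,.012),(-.1,.11,.012),(.1,.11,.012)],(255,255,0))
            for s in(-1,1):ln([(s*.04,-.017,.058),(s*.07,-.017,.058),(s*.07,-.036,.058),(s*.04,-.036,.058),(s*.04,-.017,.058)],(255,0,255))
            for j,col in((0,(0,0,255)),(.006,(255,255,255))):
                t=np.linspace(0,2*np.pi,30);ln(np.c_[.01*np.cos(t),.047+j+.01*np.sin(t),0*t+.092],col)
                for s in(-1,1):ln([(s*.04,j-.006,.07),(s*.07,j-.006,.07)],col)
            t=np.linspace(0,2*np.pi,30);ln(np.c_[0*t+.075,.016*np.cos(t),.046+.016*np.sin(t)],(0,255,255))
        else:
            ln([(.1,.055,.012),(.1,-.055,.012),(-.1,-.055,.012),(-.1,.055,.012),(.1,.055,.012)],(255,255,0))
            for x in(-.07,-.04,.04,.07):ln([(x,-.024,.072),(x,0,.048),(x,.024,.072)],(0,0,255))
        cv2.imwrite(f"pics/ov_{n}.png",im)
E
python3 fit.py; python3 -c "
import cv2,numpy as np
a=[cv2.imread(f'pics/ov_{n}.png') for n in('top_clamp','scene_clamp','top_crad','scene_crad')]
o=np.zeros((600,800,3),np.uint8)
for i,(p,w) in enumerate(zip(a,(400,400,400,400))):
  h=300;s=min(w/p.shape[1],h/p.shape[0])
cv2.imwrite('pics/x.png',o)"
```

```text
top [ 0.5108 -0.2195  0.0066] res px [[-0.0, -0.5], [0.0, -0.3], [0.5, 0.4], [-0.4, 0.4]]
scene [ 0.5131 -0.2166  0.0119] res px [[-0.3, -0.1], [-0.3, 0.1], [0.6, -0.2]]
None [ 0.5118 -0.2181  0.0113] res px [[-0.7, -0.6], [-0.7, -0.8], [0.1, -0.1], [-0.8, 0.2], [-1.0, -0.2], [-1.1, 0.1], [-0.2, -0.1]]
top [0.5421 0.1499 1.4808] res px [[0.2, -0.1], [-0.3, 0.1], [0.3, -0.1], [-0.3, 0.1]]
scene [0.5475 0.1505 1.4739] res px [[-0.3, -0.2], [-0.4, 0.5], [0.7, -0.4]]
None [0.5437 0.1506 1.4826] res px [[-0.0, -0.7], [-0.5, -0.6], [0.1, -0.7], [-0.5, -0.4], [-0.8, -0.7], [-1.2, 0.0], [-0.3, -1.2]]
```

View pics/ov_top_clamp.png

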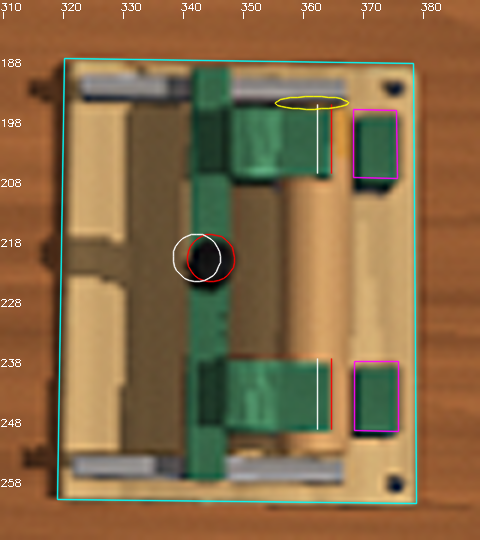

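View pics/ov_scene_clamp.png

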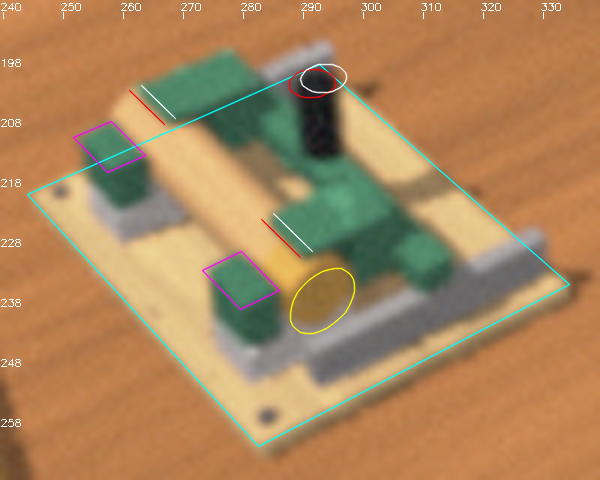

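View pics/ov_top_crad.png

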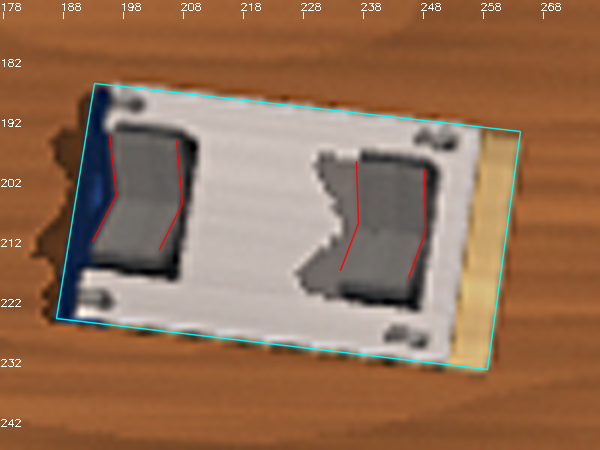

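View pics/ov_scene_crad.png

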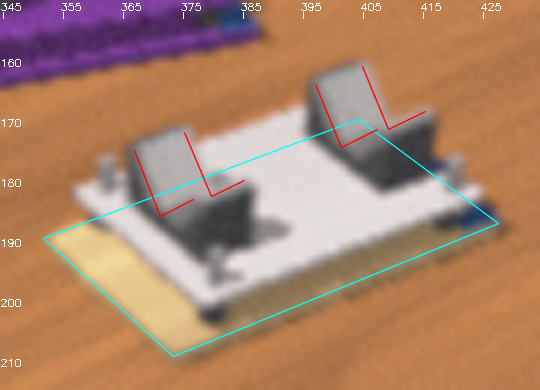

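```bash
cat >> h.py <<'E'
def q4(Rm): x=R.from_matrix(Rm).as_quat();return [x[3],x[0],x[1],x[2]]
def down(yaw): # tool x at heading yaw, tool y down
    x=np.array([np.cos(yaw),np.sin(yaw),0]);y=np.array([0,0,-1.]);return q4(np.c_[x,y,np.cross(x,y)])
CLP=np.array([.5118,-.2181,.009]);CRP=np.array([.5435,.1502,1.480])
E
python3 - <<'E'
from h import *
q=bot.read_tool_rot();print(R.from_quat([q[1],q[2],q[3],q[0]]).as_matrix().round(3),bot.read_gripper_width(),bot.grip_depth)
for s in(1,-1):
    print(s,[None if j is None else np.round(j,2).tolist() for j in (bot.solve_ik(p,down(y)) for p,y in
     ((fr(CLP,[0,.047,.065])[0],CLP[2]+s*np.pi/2),(fr(CLP,[0,0,.027])[0],CLP[2]+s*np.pi/2),(fr(CRP,[0,0,.0446])[0],CRP[2]+s*np.pi/2)))])
E
```

```text
[[ 0.392  0.    -0.92 ]
 [ 0.92   0.     0.392]
 [ 0.    -1.    -0.   ]] 1.00040662689271 0.0187
1 [[-0.46, 0.48, -0.44, 0.66, 0.0, -0.47], [-0.54, 0.56, -0.42, 0.59, 0.0, -0.54], [0.14, 0.54, -0.39, 0.64, 0.0, -1.34]]
-1 [[-0.46, 0.48, -0.44, 0.66, 0.0, 2.67], [-0.54, 0.56, -0.42, 0.59, 0.0, 2.6], [0.14, 0.54, -0.39, 0.64, 0.0, 1.8]]
```

Run:
```python
from h import *
q=down(CLP[2]+np.pi/2);k=lambda y,z:fr(CLP,[0,y,z])[0]
bot.move_pose(k(.048,.16),q)
bot.set_gripper(.6,25)
bot.move_linear(k(.048,.075),.12)
print(bot.read_clock(),bot.read_position(),k(.048,.075),bot.read_ft_force(),bot.read_gripper_width())
for c in("top","scene"): cv2.imwrite(f"pics/{c}1.png",bot.camera(c)[:,:,::-1])
a=cv2.imread("pics/top1.png")[170:280,290:410];b=cv2.imread("pics/scene1.png")[150:260,230:350]
cv2.imwrite("pics/c1.png",cv2.resize(np.hstack([a,b]),None,fx=3.3,fy=3.3,interpolation=cv2.INTER_CUBIC))
```

```text
5.0167 [ 0.51184469 -0.17034498  0.07554552] [ 0.51136801 -0.17010194  0.075     ] [0.52390978 0.09088413 0.31202909] 0.6019693925697952
```

View pics/c1.png

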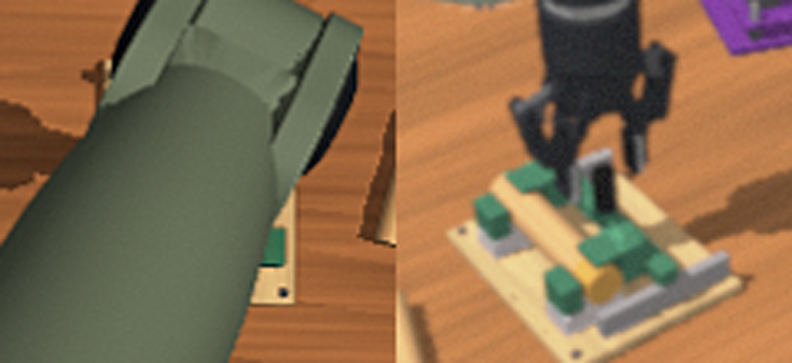

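Run:
```python
from h import *
k=lambda y,z:fr(CLP,[0,y,z])[0]
bot.set_gripper(0,25); print(bot.read_gripper_width()*85,bot.read_ft_force())
print(bot.move_linear(k(.048+.038,.075),.06),bot.read_position(),bot.read_ft_force(),bot.read_gripper_width()*85)
cv2.imwrite("pics/scene2.png",bot.camera("scene")[:,:,::-1]);print(bot.read_clock())
a=cv2.imread("pics/scene2.png")[150:260,230:350]
cv2.imwrite("pics/c2.png",cv2.resize(a,None,fx=5,fy=5,interpolation=cv2.INTER_CUBIC))
```

```text
18.781423746668654 [-0.40140238  2.58049889  4.82493928]
False [ 0.51160144 -0.13164613  0.07560116] [-0.64677377  0.29566547  5.97479962] 18.883158685434317
6.3333
```

View pics/c2.png

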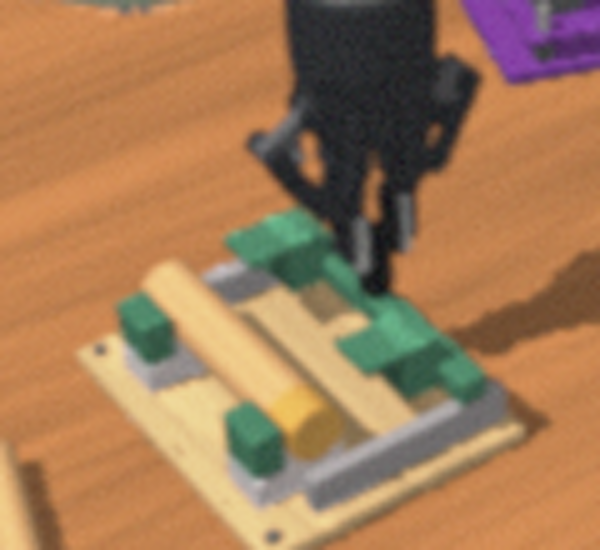

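Run:
```python
from h import *
k=lambda y,z:fr(CLP,[0,y,z])[0]
bot.set_gripper(.6)
bot.move_linear(k(.086,.135),.2)
bot.move_linear(k(0,.135),.2)
print(bot.move_linear(k(0,.028),.1,until_force=10),bot.read_position(),bot.read_ft_force())
cv2.imwrite("pics/scene3.png",bot.camera("scene")[:,:,::-1]);print(bot.read_clock())
a=cv2.imread("pics/scene3.png")[150:260,230:350]
cv2.imwrite("pics/c3.png",cv2.resize(a,None,fx=5,fy=5,interpolation=cv2.INTER_CUBIC))
```

```text
False [ 0.51230968 -0.21835205  0.02861711] [ 0.23647525 -0.03020076  0.52527691]
9.05
```

View pics/c3.png

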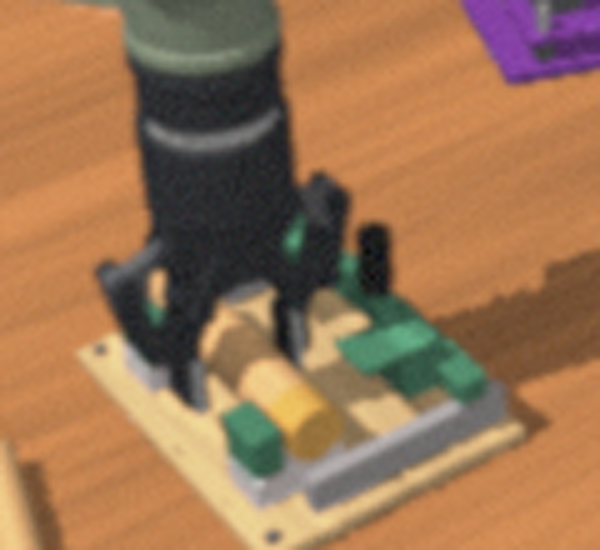

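Run:
```python
from h import *
k=lambda y,z:fr(CLP,[0,y,z])[0]
bot.set_gripper(0,60); print(bot.read_gripper_width()*85,bot.read_ft_force(),bot.read_position())
p=bot.read_position()
bot.move_linear([p[0],p[1],.118],.08); bot.wait(.2)
print(bot.read_position(),bot.read_ft_force(),bot.read_gripper_width()*85)
cv2.imwrite("pics/scene4.png",bot.camera("scene")[:,:,::-1]);print(bot.read_clock())
a=cv2.imread("pics/scene4.png")[110:260,220:370]
cv2.imwrite("pics/c4.png",cv2.resize(a,None,fx=4,fy=4,interpolation=cv2.INTER_CUBIC))
```

```text
30.073573101693842 [-1.00594244  2.27023064  5.69786995] [ 0.51236096 -0.21772484  0.02884065]
[ 0.51210462 -0.21758923  0.11753445] [ 0.31272861 -0.31256218 -0.60282062] 30.411606251478826
10.8917
```

View pics/c4.png

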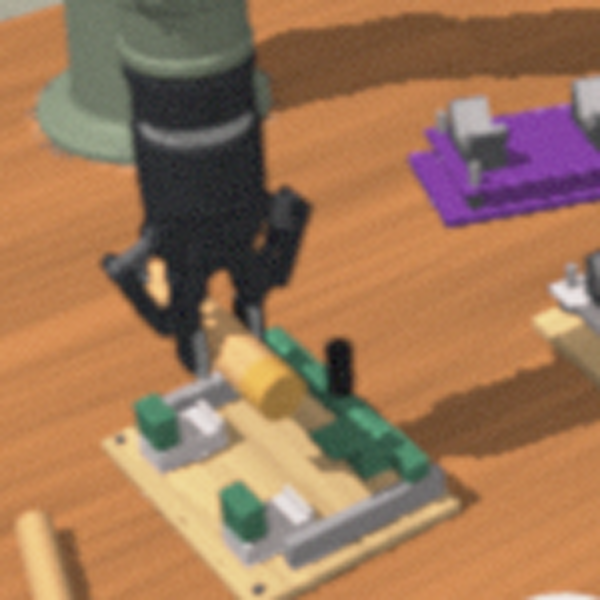

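Run:
```python
from h import *
q=down(CRP[2]+np.pi/2)
p=bot.read_position();bot.move_linear([p[0],p[1],.17],.2)
bot.move_pose(fr(CRP,[0,0,.16])[0],q)
bot.move_linear(fr(CRP,[0,0,.085])[0],.12);bot.wait(.2)
print(bot.read_position(),fr(CRP,[0,0,.085])[0],bot.read_ft_force(),bot.read_gripper_width()*85)
for c in("top","scene"): cv2.imwrite(f"pics/{c}5.png",bot.camera(c)[:,:,::-1])
print(bot.read_clock())
a=cv2.imread("pics/scene5.png")[110:220,330:450]
cv2.imwrite("pics/c5.png",cv2.resize(a,None,fx=6,fy=5.4,interpolation=cv2.INTER_CUBIC)[:600])
a=cv2.imread("pics/top5.png")[160:260,160:290]
cv2.imwrite("pics/c5t.png",cv2.resize(a,None,fx=6,fy=6,interpolation=cv2.INTER_CUBIC))
```

```text
[0.544268   0.15026446 0.08593787] [0.5435 0.1502 0.085 ] [-0.1799915   0.14772119 -0.44322417] 30.17392612033787
13.7583
```

View pics/c5.png

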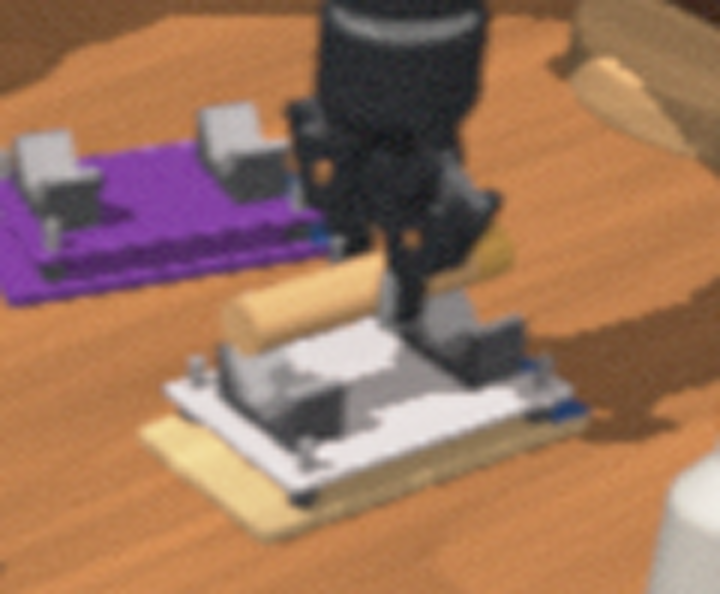

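View pics/c5t.png

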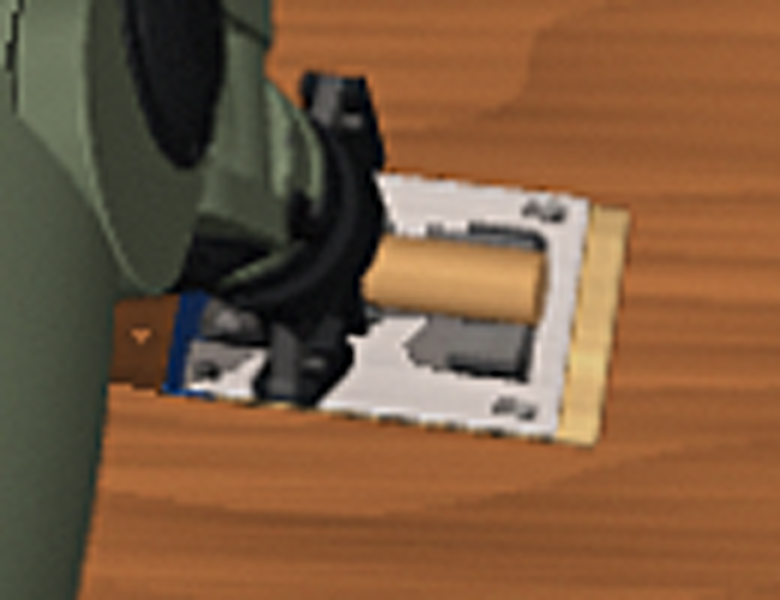

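Run:
```python
from h import *
for c,o,sx,sy,rot in(("scene",(330,110),6,5.4,0),("top",(160,160),6,6,0)):
    im=cv2.imread({"scene":"pics/c5.png","top":"pics/c5t.png"}[c])
    S=np.array([sx,sy])
    def ln(p,pts,col):
        q=(proj(c,fr(p,pts))-np.array(o)+.5)*S-.5
        cv2.polylines(im,[q.round().astype(np.int32)],False,col,1,cv2.LINE_AA)
    p=(.5443,.1503,1.480);z=.0859+.0172;t=np.linspace(0,2*np.pi,40)
    for x in(-.075,.053,.075): ln(p,np.c_[0*t+x,.016*np.cos(t),z+.016*np.sin(t)],(0,0,255))
    pr={"scene":(.5475,.1505,1.4739),"top":(.5421,.1499,1.4808)}[c]
    for pp,col in((pr,(255,255,0)),((.5443,.1503,1.48),(255,0,255))):
        ln(pp,[(.1,.055,.012),(.1,-.055,.012),(-.1,-.055,.012),(-.1,.055,.012),(.1,.055,.012)],col)
        for x in(-.07,-.04,.04,.07):ln(pp,[(x,-.024,.072),(x,0,.048),(x,.024,.072)],col)
    cv2.imwrite(f"pics/ov5{c}.png",im)
```

```text
(no output)
```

View pics/ov5scene.png

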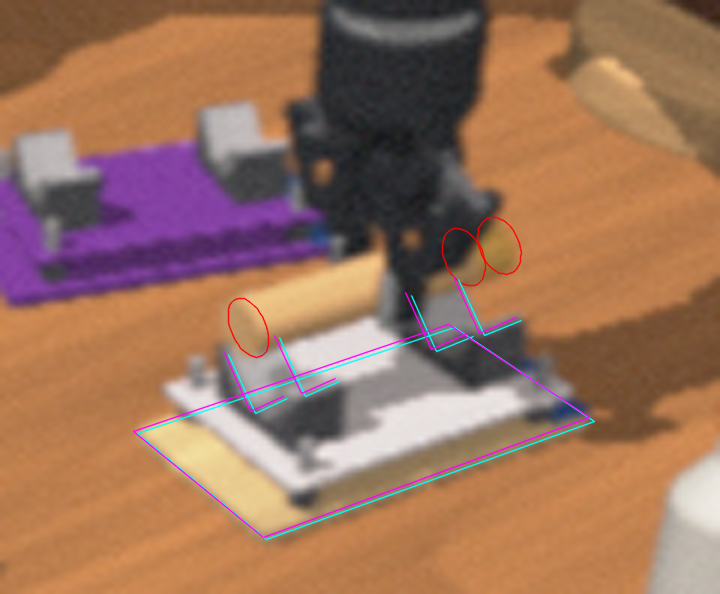

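View pics/ov5top.png

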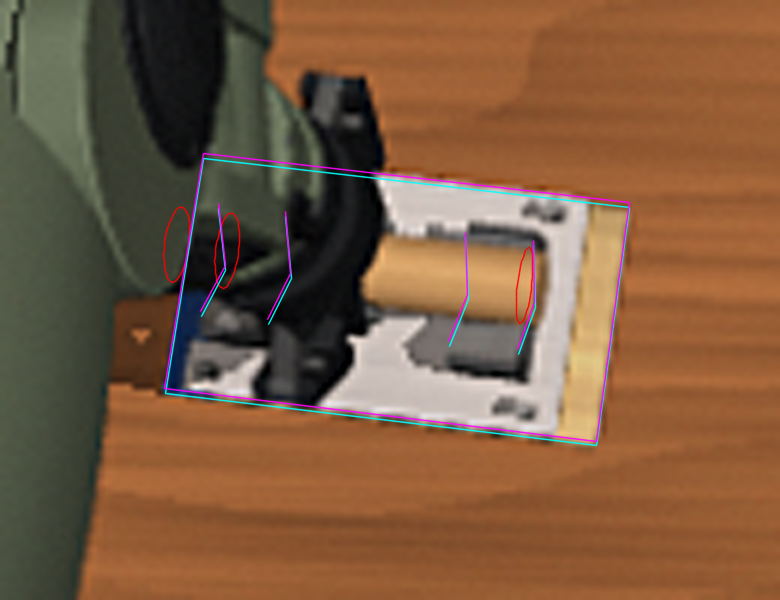

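Run:
```python
from h import *
q=down(CRP[2]+np.pi/2)
T=lambda x,y,z:fr(CRP,[x,y,z])[0]
bot.move_linear(T(.003,.001,.060),.06);bot.wait(.2)
f0=np.array(bot.read_ft_force());print(f0,bot.read_position(),bot.read_moment())
c,s=np.cos(CRP[2]),np.sin(CRP[2])
for z in np.arange(.058,.046,-.001):
    bot.move_linear(T(.003,.001,z),.02,until_force=12);bot.wait(.1)
    f=np.array(bot.read_ft_force())-f0;p=bot.read_position()
    print(round(z,4),"p",np.round(p,4),"f along %.1f lat %.1f z %.1f"%(c*f[0]+s*f[1],-s*f[0]+c*f[1],f[2]),np.round(bot.read_moment(),2))
    if np.hypot(f[2],-s*f[0]+c*f[1])>4: break
print(bot.read_clock())
```

```text
[ 0.08868981  0.20326022 -0.64632163] [0.54313284 0.15331143 0.0603292 ] [-0.04442402  0.01362954 -0.02456316]
0.058 p [0.5428 0.1533 0.058 ] f along -1.0 lat 0.5 z 0.8 [-0.01 -0.01 -0.02]
0.057 p [0.5428 0.1533 0.057 ] f along -0.7 lat -0.0 z 0.3 [-0.01  0.04  0.01]
0.056 p [0.5428 0.1533 0.056 ] f along -0.6 lat -0.4 z 0.3 [-0.    0.    0.03]
0.055 p [0.5428 0.1533 0.0549] f along 0.6 lat -0.5 z 0.5 [ 0.02 -0.    0.01]
0.054 p [0.5428 0.1533 0.054 ] f along -0.0 lat 0.3 z 0.7 [-0.   -0.08  0.05]
0.053 p [0.5428 0.1533 0.0534] f along -1.3 lat 1.0 z 4.8 [-0.04  0.26 -0.01]
16.625
```

Run:
```python
from h import *
T=lambda x,y,z:fr(CRP,[x,y,z])[0]
f0=np.array([.0,.1,-.6])
c,s=np.cos(CRP[2]),np.sin(CRP[2])
def rd(n=5):
    F=[]
    for _ in range(n): F.append(np.array(bot.read_ft_force())-f0);bot.wait(.02)
    f=np.mean(F,0);return c*f[0]+s*f[1],-s*f[0]+c*f[1],f[2]
y=.001
for z in np.arange(.052,.044,-.001):
    bot.move_linear(T(.003,y,z),.02);bot.wait(.15)
    a,l,fz=rd();p=bot.read_position()
    print(round(z,4),round(y,5),"p",np.round(p,4),"al %.1f lat %.1f z %.1f"%(a,l,fz),np.round(bot.read_moment(),2))
    if p[2]<.0468: break
    y+=np.clip(l*.0002,-.0005,.0005)
print(bot.read_clock(),bot.read_gripper_width()*85)
```

```text
0.052 0.001 p [0.5428 0.1533 0.0523] al -0.6 lat 1.7 z 6.3 [-0.08  0.39  0.03]
0.051 0.00134 p [0.5426 0.1533 0.0514] al -0.4 lat 2.0 z 6.6 [-0.06  0.35 -0.04]
0.05 0.00173 p [0.5426 0.1533 0.0506] al -1.4 lat 1.3 z 6.9 [-0.07  0.27 -0.01]
0.049 0.00198 p [0.5426 0.1534 0.0498] al -0.8 lat 1.0 z 7.5 [-0.11  0.25 -0.08]
0.048 0.00219 p [0.5426 0.1533 0.0489] al -1.0 lat 0.7 z 8.4 [-0.15  0.29 -0.09]
0.047 0.00234 p [0.5426 0.1533 0.048 ] al -1.1 lat 1.0 z 9.4 [-0.19  0.24 -0.04]
0.046 0.00253 p [0.5426 0.1534 0.0472] al -1.1 lat 0.9 z 9.4 [-0.13  0.22 -0.01]
0.045 0.00272 p [0.5426 0.1534 0.0463] al -1.5 lat 1.1 z 10.7 [-0.2   0.22 -0.03]
20.4917 30.623809024515097
```

Run:
```python
from h import *
T=lambda x,y,z:fr(CRP,[x,y,z])[0]
f0=np.array([.0,.1,-.6])
c,s=np.cos(CRP[2]),np.sin(CRP[2])
Rz=R.from_euler('z',CRP[2]);q0=np.array(down(CRP[2]+np.pi/2));R0=R.from_quat(q0[[1,2,3,0]])
def rd(n=10):
    F=[];M=[]
    for _ in range(n): F.append(np.array(bot.read_ft_force())-f0);M.append(bot.read_moment());bot.wait(.02)
    f=np.mean(F,0);m=np.mean(M,0);r=Rz.inv().apply;return r(f).round(2),r(m).round(3)
for y,t in((.0027,0),(.004,0),(.0055,0),(.0055,.006),(.0055,.012)):
    Rt=R.from_rotvec(t*Rz.apply([0,1,0]))*R0;x=Rt.as_quat()
    bot.move_linear(T(.003,y,.045),.02,rotation=[x[3],x[0],x[1],x[2]]);bot.wait(.25)
    print(y,t,*rd(),np.round(bot.read_position(),4))
print(bot.read_clock())
cv2.imwrite("pics/scene6.png",bot.camera("scene")[:,:,::-1])
a=cv2.imread("pics/scene6.png")[130:220,330:450]
cv2.imwrite("pics/c6.png",cv2.resize(a,None,fx=6,fy=6,interpolation=cv2.INTER_CUBIC))
```

```text
0.0027 0 [-1.63  1.22 10.48] [ 0.204  0.222 -0.025] [0.5426 0.1533 0.0463]
0.004 0 [-1.89 -0.97 10.24] [-0.186  0.269  0.003] [0.5426 0.1534 0.0467]
0.0055 0 [-1.85 -3.55 10.  ] [-0.652  0.33   0.023] [0.5426 0.1534 0.0472]
0.0055 0.006 [-2.23 -3.52  9.92] [-0.673  0.342  0.034] [0.5426 0.1533 0.0472]
0.0055 0.012 [-2.84 -3.65  9.87] [-0.675  0.348  0.02 ] [0.5426 0.1532 0.0472]
23.825
```

View pics/c6.png

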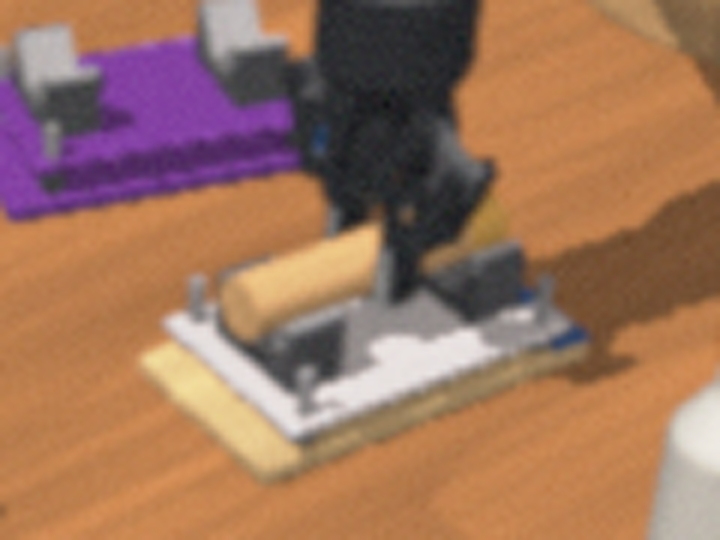

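Run:
```python
from h import *
T=lambda x,y,z:fr(CRP,[x,y,z])[0]
f0=np.array([.0,.1,-.6])
Rz=R.from_euler('z',CRP[2])
def rd(n=10):
    F=[];M=[]
    for _ in range(n): F.append(np.array(bot.read_ft_force())-f0);M.append(bot.read_moment());bot.wait(.02)
    f=np.mean(F,0);m=np.mean(M,0);r=Rz.inv().apply;return r(f).round(2),r(m).round(3)
q=down(CRP[2]+np.pi/2)
for x,y in((.002,.0034),(.0015,.0034)):
    bot.move_linear(T(x,y,.045),.02,rotation=q);bot.wait(.4)
    print(x,y,*rd(),np.round(bot.read_position(),4))
bot.wait(1);print(*rd(),np.round(bot.read_position(),4),bot.read_gripper_width()*85,bot.read_clock())
for c in("top","scene"): cv2.imwrite(f"pics/{c}7.png",bot.camera(c)[:,:,::-1])
a=cv2.imread("pics/scene7.png");cv2.imwrite("pics/c7.png",cv2.resize(a[130:220,330:450],None,fx=6,fy=6,interpolation=cv2.INTER_CUBIC))
im=cv2.imread("pics/c7.png");p=(.5426,.1502,1.48);t=np.linspace(0,2*np.pi,40)
for X in(-.075,.053,.075):
    qq=(proj("scene",fr(p,np.c_[0*t+X,.016*np.cos(t),.0639+.016*np.sin(t)]))-np.array((330,130))+.5)*6-.5
    cv2.polylines(im,[qq.round().astype(np.int32)],False,(0,0,255),1)
cv2.imwrite("pics/c7.png",im)
```

```text
0.002 0.0034 [ 1.27  0.21 10.24] [-0.022 -0.289 -0.035] [0.5426 0.1534 0.0466]
0.0015 0.0034 [ 2.92  0.42 10.22] [ 0.01  -0.55  -0.075] [0.5426 0.1533 0.0467]
[ 2.65  0.2  10.4 ] [ 0.009 -0.569 -0.084] [0.5426 0.1533 0.0467] 30.20265604384336 26.6917
```

View pics/c7.png

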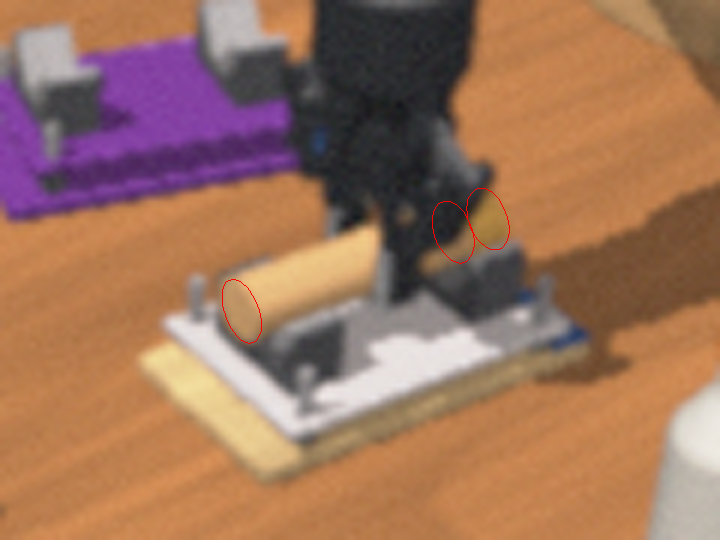

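View pics/top7.png

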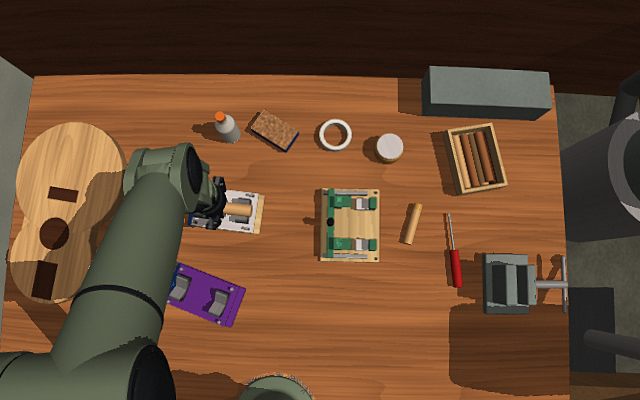

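Run:
```python
from h import *
T=lambda x,y,z:fr(CRP,[x,y,z])[0]
Rz=R.from_euler('z',CRP[2])
bot.move_linear(T(.0024,.0034,.045),.02);bot.wait(.6)
F=[];M=[]
for _ in range(15): F.append(bot.read_ft_force());M.append(bot.read_moment());bot.wait(.02)
print(Rz.inv().apply(np.mean(F,0)-[0,.1,-.6]),Rz.inv().apply(np.mean(M,0)),bot.read_position(),bot.read_gripper_width()*85,np.abs(bot.read_joint_vel()).max(),bot.read_clock())
bot.close_job()
```

```text
[ 0.29424076  0.1444358  10.5824547 ] [-0.02835697 -0.07608879 -0.00645112] [0.54263353 0.15333787 0.04661766] 30.15436966231376 0.0016141669667725073 27.8917
the job is handed in; nothing more can be done
```

The job is handed in at about 28 s. The dowel sits in the steel V-cradle with its ferrule at the blue-striped end, and the gripper is still pressing it down. `close_job` gives no verdict, so I can only report my own checks.

- **Jaw:** I pulled it open by the knob by roughly 38 mm.
- **Dowel:** I lifted it with a 60 N grip, turned it to line up with the V, and pressed it down in 1 mm steps. I shifted the gripper as it went down to cancel the sideways force.

Last checks before handing in:

| Check | Reading |
|---|---|
| Downward push | 10.6 N |
| Sideways force | about 0.1 N |
| Force along the groove | about 0.3 N |
| Cradle pressed down (travel below first contact) | about 6.8 mm |
| Gripper opening on the dowel | 30 mm, arm still |

- **Position:** The last scene picture, taken before a final 0.9 mm adjustment along the groove, showed the dowel level and within about 1–2 mm of centre. The bystanders looked to be where they started.
- **Disagreements:** The two cameras put the cradle about 5 mm apart across the groove, so I centred the dowel there by the contact force instead. Before lowering, the dowel also looked 3–5 mm off along its length from where I expected it, so I moved it about 2.4 mm that way.
- **Not measured:** I could not read the load on each of the four slopes. I inferred that all four bear from the small sideways force and moment.

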